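Stack the accessory boxes and set the display light

ROBOT

A 6-joint arm with a two-finger parallel gripper is mounted at the origin on the work surface. World frame = base frame: x ahead of the robot, y to its left, z up, the work surface at z = 0. Lengths are in mm, angles in rad, forces in N, time in s.
With the tool pointing down it reaches from about 300 to 825 mm from the base axis. Payload 5.4 kg.
Tool frame: the origin (TCP) lies midway between the tips of the shut fingers; the grasp point (between the pads) lies 19 mm behind it; z points along the fingers, x is the direction in which the jaws open and shut, and the axes are right-handed (so a half turn about z gives the same grasp; the last joint's range is limited). The gripper opens to 92 mm and grips with 3 to 60 N. Pads are 20 mm wide; open, the fingers measure 128 mm over their backs; the gripper's body (75 mm by 189 mm) begins 69 mm behind the grasp point.
Start: joints at [-1.346, 0.158, 1.597, -0, 1.386, -0.21], TCP at [242.182, -521.492, 214.601] pointing down, gripper open.
Joint ranges: [-2.91, 2.91], [-0.94, 2.29], [0.18, 2.7], [-1.29, 4.43], [0.17, 2.64], [-3, 3]. Speed limits (rad/s): [2.57, 2.57, 3.14, 3.14, 3.14, 3.14].

INTERFACE

Orientations are given as [roll, pitch, yaw] about the fixed x, y, z axes, in that order (R = Rz(yaw) Ry(pitch) Rx(roll)).
In Python, from cell import * gives the robot as it stands.
- The arm moves only by the tool servo_tool, never from a script. Its argument "moves" is a list of rows, each a list of 3 entries, a list of its own where there are three numbers: the shift along the tool's x, y, z in cm, then the turn, a rotation vector about the tool's x, y, z in rad, then the opening, from -1 (shut) to 1 (fully open). A call has 1 to 8 rows; each row shifts and turns the commanded pose from where the row before left it, along the tool's axes as they then stand; what a row does not reach is not made up. A row lasts 1/12 s, in which the tool goes at most 41.7 mm and 7.16 degrees, less where a joint would pass 70% of its speed; a pose out of reach is approached as far as the arm can. A call is refused whole if a number of a shift passes 4.17 or a number of a turn 0.125, either way. A call with a gripper value outside its range is refused whole. The fingers move at their own pace and stop on an object; "grip_force" is the grip in N (left out, the last holds). Time passes only in rows, so rows that do not move let the fingers close. It gives the time, the measured TCP pose, the force and the opening at its end, in the units of the state.
- state(): the state, without advancing time (a new reading comes with each control period).
- capture(name): name is "scene" or "top" or "wrist"; returns a dict with "pixels" (400x640x3 uint8, blue, green, red), "range_z" (400x640 float32, mm along the optical axis (not along the pixel's ray), 0 where there is no reading), "intrinsics" (3x3 intrinsics, pixels), "k1" (the pictures are not rectified: a ray, as slopes to the right and down, at radius r is drawn at 1 + k1 r^2 times it, then the intrinsics apply), "view" (4x4, takes a point from world to camera coordinates). Camera axes: x right, y up, looking along -z (the intrinsics and any distortion apply to the point x, -y, -z); pixel columns grow to the right and rows downward; lengths in mm; the calibration is good to about 2 mm. A picture is of the moment at which its call begins.
- hand_in(): hands the job in, once; it reports no verdict.
The state is a dict: "time": time; "q": joint angles; "joint_velocities": joint speeds; "effort": joint torques, N m; "eef_pos": TCP position; "tool_rot": TCP orientation; "ft_force": force on the tool from outside, world axes, zero at the start; "torque": the same for the moment, N m; "width": finger opening in mm.
Only numpy, scipy, OpenCV 4.12 (cv2) and the standard library are available. Lean on these libraries where they do the work, as an engineer would, in place of code of your own. Each camera call takes 0.05 s, during which the arm holds its last target.

TASK

Finish this corner of the shop window: stack the shallow lidded box on the deep one where it stands, so that its base recesses lock down fully over the lid lugs. Then turn the display light up by swinging the dimmer lever until it lines up with the set pointer on its scale, and leave it there. Do not move the pointer, and leave the deep box and everything else on the table where they are.

Things in the scene. Friction and masses are not known exactly. Their poses are not given: they have to be found in the camera images.
- shallow_box_c (a point): Centre (25 mm above its underside) of the loose shallow box: a closed wooden lidded box 60 mm (its x) by 140 mm (its y) by 50 mm high, about 0.3 kg. On its lid stand two round wooden lugs, 18 mm across and 10 mm high with tapered tops, 45 mm either side of the middle along its y. Its underside has two square recesses, 23 mm wide and 14 mm deep, at the same places. Its z points up; a half turn about z leaves it the same. It can be gripped across its 60 mm width.
- deep_box_c (a point): Centre (40 mm above its underside) of the loose deep box: same wood, footprint, lugs and axes as the shallow box but 80 mm high (90 mm with lugs), about 0.6 kg. When the shallow box is locked on it, the shallow box's centre lies 65 mm above this point (75 mm if it merely rests on the lug tops).
- dimmer_hinge (a point): Middle of the hinge axis of the light dimmer, 65 mm above the table. The dimmer is a grey metal box fixed to the table, 100 mm (its x) by 160 mm (its y) by 45 mm high, with an upright lever on top. The hinge axis runs along this point's x axis (level); y is level across it, z is up. A scale arc of 85 mm radius stands beside the lever on the +x side (22 mm off its plane).
- dimmer_lever (a joint): Angle of the dimmer lever in rad: 0 upright, positive leaning towards the dimmer's +y, range -1.15 to 1.15. It is found turned down, leaning to -y. Friction holds it wherever it is left; moving it takes about 1 to 2.5 N at the knob.
- lever_knob (a point): Centre of the lever's knob, 140 mm from the hinge axis: a black ball 34 mm across on a 10 mm steel rod. Its z axis points outward along the lever. At lever angle a the knob lies 140*sin(a) mm along the dimmer's y and 140*cos(a) mm above the hinge. With the fingers closing along the hinge axis and gripping moderately, the ball turns between them as the lever swings.
- set_pointer (a joint): Angle of the steel set pointer on the scale arc in rad, on the same hinge axis with the same zero and direction as the lever. It is stiff and is not to be moved.
- pointer_tip (a point): Tip of the set pointer, 100 mm from the hinge axis and 19 mm towards the dimmer's +x from the lever's plane; a flat steel finger 9 mm wide that reaches over the scale arc. Its z axis points outward along the pointer.
- tin: Bystander, loose: a closed paper-labelled tin, 56 mm across, 60 mm high; origin under its centre.
- scent: Bystander, loose: an amber glass scent bottle with a brass cap, 40 mm across, 85 mm high; origin under its centre.
- glasses: Bystander, loose: dark sunglasses standing unfolded, 135 mm wide, 125 mm deep, 42 mm high; origin under the middle of the lenses, arms towards its +x.
- ring_cone: Bystander, loose: a white ceramic ring cone, foot 60 mm across, 80 mm high; origin under its centre.
- dish: Bystander, loose: a blue ceramic bowl, 100 mm across, 35 mm high; origin under its centre.
- gift_box: Bystander, loose: a plain square cardboard box without lugs, 90 x 90 x 40 mm; origin under its centre.
- brush: Bystander, loose: a wooden clothes brush standing on its bristles, 195 mm long, 32 mm high; origin under the middle of its bristles, handle towards its -x.
There are look-alikes about, which are no part of the job. Leave any green look-alike of the part that bears deep_box_c alone.

How it is judged (in metres and radians):
On the way, in this order (a step that is already met when the one before it is completed fails the run):
1. the shallow box is locked level over the lugs of the deep box and let go (z of shallow_box_c in the frame of deep_box_c between 0.062 and 0.0685 m and horizontal distance between shallow_box_c and deep_box_c below 0.006 m and angle between the x axis of shallow_box_c and the x axis of deep_box_c, either way round below 0.08 rad and angle between each of shallow_box_c, deep_box_c's own z axis and vertical below 0.05 rad and contact force between the fingers and shallow_box below 0.1 N), for 0.3 s.
2. then the lever is lined up with the set pointer (angle between the z axis of lever_knob and the z axis of pointer_tip, either way round below 0.09 rad and velocity of joint dimmer_lever between -0.05 and 0.05 rad/s), for 0.3 s.
At the end, for the whole second after the job is handed in: The shallow box sits locked over the deep box's lugs (its centre 62 to 68.5 mm above the deep box's centre, within 6 mm sideways and 0.08 rad in yaw, both level within 0.05 rad), at rest, and the lever is at rest within 0.09 rad (5 degrees) of the set pointer (all of step 2 and z of shallow_box_c in the frame of deep_box_c between 0.062 and 0.0685 m and horizontal distance between shallow_box_c and deep_box_c below 0.006 m and angle between the x axis of shallow_box_c and the x axis of deep_box_c, either way round below 0.08 rad and angle between each of shallow_box_c, deep_box_c's own z axis and vertical below 0.05 rad and linear speed of shallow_box below 0.02 m/s); the robot touches nothing.
It fails at once if the set pointer was moved (more than 10 mm) (distance of pointer_tip from where it was at the start of the episode above 0.01 m).
It fails at once if the deep box was shifted more than 30 mm (distance of deep_box_c from where it was at the start of the episode above 0.03 m).
It fails at once if a bystander was disturbed (moved more than 25 mm) (distance of any of tin, scent, glasses, ring_cone, dish, gift_box, brush from where it was at the start of the episode above 0.025 m).
It also fails if it takes over 58 s, if anything falls off the work surface, if the arm or the gripper's body presses on something with over 40 N, if the wrist force passes 120 N, or if a joint passes its speed limit or range.

## Working session

There is one attempt and no reset: what is moved stays moved. The work goes in short steps, Python scripts to look and compute and a tool call to move; the robot and the scene stay as the last step left them, time stands still between calls to the robot, and variables do not carry over. Pictures are saved under pics/ and viewed, and the job is handed in when it is done.

Besides the shell and the picture viewer there is one more tool, called after "Request:" as name(argument=value, ...) on one line, values as JSON. servo_tool: Moves the arm, as the interface text tells. Its arguments: {"type":"object","properties":{"moves":{"type":"array","items":{"type":"array"}},"grip_force":{"type":"number"}},"required":["moves"]}

```bash
ls; mkdir -p pics; python3 - <<'E'
from cell import *
import cv2,numpy as np,pickle
s=state();print(s)
for n in("scene","top","wrist"):
    c=capture(n);cv2.imwrite(f"pics/{n}0.png",c["pixels"]);pickle.dump(c,open(f"{n}0.pkl","wb"))
    print(n,c["intrinsics"],c["k1"],c["view"])
E
```

```text
pics
{'time': 0.0, 'q': array([-1.34610511e+00,  1.59057405e-01,  1.59822800e+00, -9.12287982e-06,
        1.38619102e+00, -2.10099676e-01]), 'joint_velocities': array([ 5.10373723e-04, -4.55211948e-04, -2.65085359e-04,  1.32748048e-03,
        5.17641060e-05,  9.81589079e-04]), 'effort': array([-1.14987815e-03, -3.85572982e+01, -3.22105622e+01,  7.00680795e-02,
        3.80580418e-02, -1.51642585e-04]), 'eef_pos': array([ 242.03751403, -520.88648399,  213.61634891]), 'tool_rot': array([-3.14120855e+00,  1.84421603e-03, -1.13600340e+00]), 'ft_force': array([-0.15770834,  0.57378841, -0.17519441]), 'torque': array([ 0.03818699, -0.0146186 ,  0.00424685]), 'width': 92.29789798293928}
scene [[385.75314861   0.         317.31545656]
 [  0.         385.75314861 191.28163865]
 [  0.           0.           1.        ]] 0.009161712974550588 [[ 1.41325125e-01  9.89744566e-01  2.08063437e-02 -8.44262234e+01]
 [-5.55042643e-01  6.18161062e-02  8.29521810e-01  1.81354068e+02]
 [ 8.19728537e-01 -1.28780682e-01  5.58086608e-01 -1.51065715e+03]
 [ 0.00000000e+00  0.00000000e+00  0.00000000e+00  1.0
[... 159 characters left out ...]
1892445 [[-2.42561645e-02 -9.99695835e-01 -4.45819125e-03  1.52678439e+01]
 [ 9.82100274e-01 -2.46619980e-02  1.86737350e-01 -5.78260320e+02]
 [-1.86790499e-01  1.51141043e-04  9.82399759e-01 -1.42281857e+03]
 [ 0.00000000e+00  0.00000000e+00  0.00000000e+00  1.00000000e+00]]
wrist [[358.44885059   0.         318.44018762]
 [  0.         358.44885059 203.90472595]
 [  0.           0.           1.        ]] -0.014366663762068002 [[ 4.21754278e-01 -9.06709143e-01 -1.36360493e-03 -5.74283948e+02]
 [ 8.80112724e-01  4.09743658e-01 -2.39816029e-01  2.83268522e+01]
 [ 2.18002115e-01  9.99433103e-02  9.70817394e-01 -3.89027014e+02]
 [ 0.00000000e+00  0.00000000e+00  0.00000000e+00  1.00000000e+00]]
```

View pics/scene0.png

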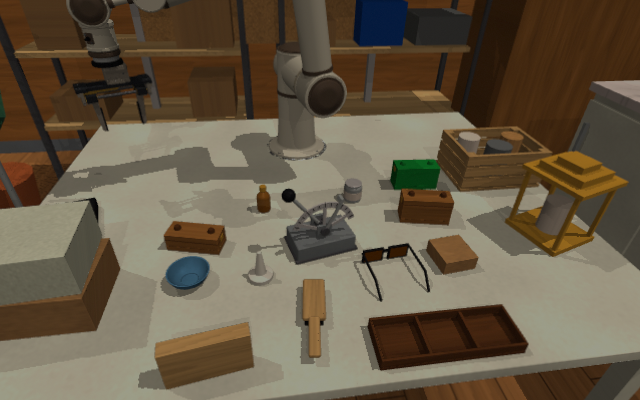

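View pics/top0.png

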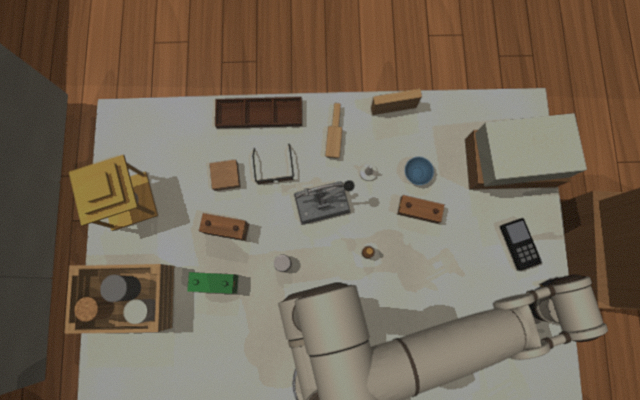

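View pics/wrist0.png

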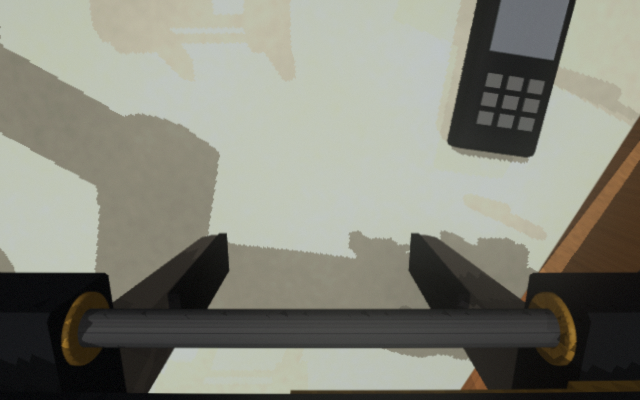

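The scene view shows the shallow box (195,238), deep box (425,205), green look-alike (415,174), and dimmer (320,238) with its black knob at (288,195). In the top view the brown boxes are at (421,208) and (223,226), and the dimmer is at (323,203).

```bash
cat >h.py <<'E'
import cv2,numpy as np,pickle
def ld(n): return pickle.load(open(n+".pkl","rb"))
def slopes(c,uv):
    K=c["intrinsics"];uv=np.atleast_2d(uv).astype(float)
    d=np.c_[(uv[:,0]-K[0,2])/K[0,0],(uv[:,1]-K[1,2])/K[1,1]]
    s=d.copy()
    for _ in range(8): s=d/(1+c["k1"]*(s**2).sum(1,keepdims=True))
    return s
def ray(c,uv):
    s=slopes(c,uv);V=c["view"];R=V[:3,:3];o=-R.T@V[:3,3]
    d=np.c_[s[:,0],-s[:,1],-np.ones(len(s))]@R
    return o,d
def onz(c,uv,z):
    o,d=ray(c,uv);return o+d*((z-o[2])/d[:,2])[:,None]
def deproj(c,uv):
    uv=np.atleast_2d(uv);o,d=ray(c,uv)
    r=c["range_z"][np.round(uv[:,1]).astype(int),np.round(uv[:,0]).astype(int)]
    return o+d*r[:,None]
def cloud(c,x0,y0,x1,y1):
    u,v=np.meshgrid(np.arange(x0,x1),np.arange(y0,y1));uv=np.c_[u.ravel(),v.ravel()]
    P=deproj(c,uv);ok=c["range_z"][uv[:,1],uv[:,0]]>0
    return uv[ok],P[ok],c["pixels"][uv[ok][:,1],uv[ok][:,0]]
def proj(c,P):
    P=np.atleast_2d(P);V=c["view"];q=P@V[:3,:3].T+V[:3,3]
    s=np.c_[q[:,0]/-q[:,2],-q[:,1]/-q[:,2]];s=s*(1+c["k1"]*(s**2).sum(1,keepdims=True))
    K=c["intrinsics"];return s*K[0,0]+[K[0,2],K[1,2]]
E
python3 - <<'E'
from h import *
c=ld("top0")
for nm,b in(("shal",(385,185,455,235)),("deep",(190,205,258,250))):
    uv,P,col=cloud(c,*b)
    for f in(1,):
        z=P[:,2];h,e=np.histogram(z,bins=np.arange(-10,110,5));print(nm,dict(zip(e[:-1],h)))
    for lo,hi in((44,56),(74,86)):
        m=(z>lo)&(z<hi)
        if m.sum()<100: continue
        r=cv2.minAreaRect(P[m,:2].astype(np.float32));print(lo,r,P[m].mean(0))
    top=np.percentile(z,99)
    print(top)
big=cv2.resize(c["pixels"][150:260,190:450],None,fx=3,fy=3,interpolation=cv2.INTER_CUBIC);cv2.imwrite("pics/tcrop.png",big)
s=ld("scene0");cv2.imwrite("pics/scrop.png",cv2.resize(s["pixels"][170:270,260:380],None,fx=6,fy=6,interpolation=cv2.INTER_CUBIC))
E
```

```text
shal {np.int64(-10): np.int64(188), np.int64(-5): np.int64(1144), np.int64(0): np.int64(1098), np.int64(5): np.int64(168), np.int64(10): np.int64(15), np.int64(15): np.int64(17), np.int64(20): np.int64(16), np.int64(25): np.int64(12), np.int64(30): np.int64(19), np.int64(35): np.int64(18), np.int64(40): np.int64(61), np.int64(45): np.int64(361), np.int64(50): np.int64(298), np.int64(55): np.int64(58), np.int64(60): np.int64(11), np.int64(65): np.int64(1), np.int64(70): np.int64(0), np.int64(75): np.int64(0), np.int64(80): np.int64(0), np.int64(85): np.int64(0), np.int64(90): np.int64(0), np.int64(95): np.int64(0), np.int64(100): np.int64(0)}
44 ((544.8399658203125, -314.95166015625), (138.0042724609375, 62.05110549926758), 74.93997955322266) [ 544.13165938 -314.52439154   49.79888778]
56.901212973592
deep {np.int64(-10): np.int64(108), np.int64(-5): np.int64(836), np.int64(0): np.int64(949), np.int64(5): np.int64(182), np.int64(10): np.int64(10), np.int64(15): np.int64(12), np.int64(20): np.int64(13), np.int64(25): np.int64(7), np.int64(30): np.int64(6), np.int64(35): np.int64(12), np.int64(40): np.int64(8), np.int64(45): np.int64(13), np.int64(50): np.int64(8), np.int64(55): np.int64(7), np.int64(60): np.int64(11), np.int64(65): np.int64(12), np.int64(70): np.int64(31), np.int64(75): np.int64(336), np.int64(80): np.int64(396), np.int64(85): np.int64(71), np.int64(90): np.int64(18), np.int64(95): np.int64(1), np.int64(100): np.int64(0)}
74 ((499.309814453125, 326.8559265136719), (141.52679443359375, 60.753299713134766), 78.76727294921875) [498.76997719 326.63537634  80.31615105]
88.13066405188809
```

View pics/tcrop.png

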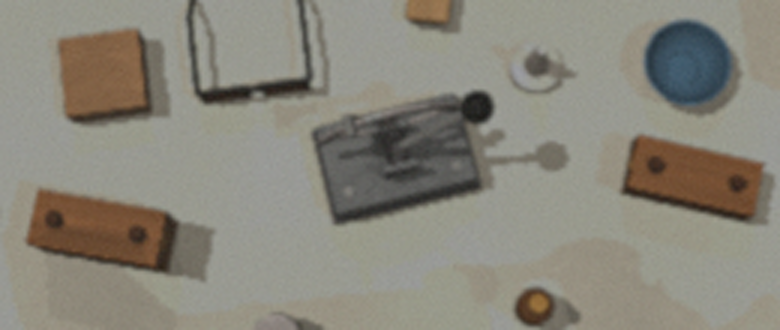

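View pics/scrop.png

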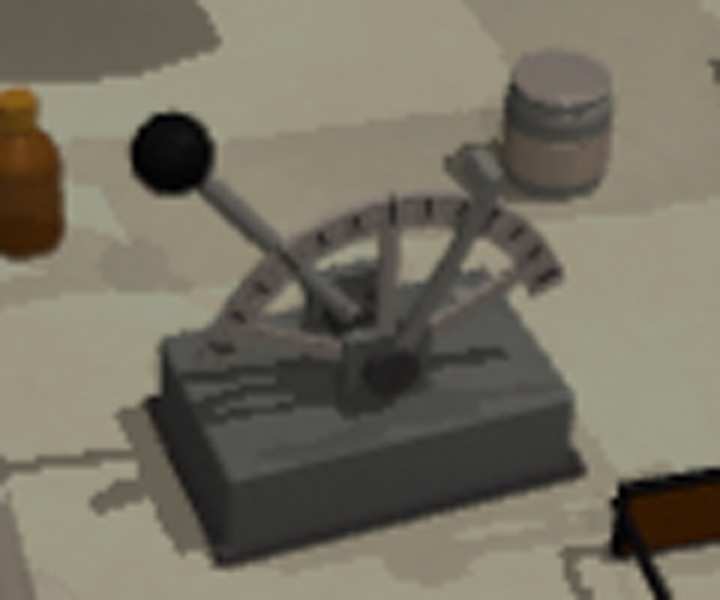

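```bash
python3 - <<'E'
from h import *
t=ld("top0");s=ld("scene0")
# dimmer body top
for nm,c,b in(("top",t,(285,175,360,230)),("scene",s,(280,215,362,262))):
    uv,P,col=cloud(c,*b)
    m=(P[:,2]>38)&(P[:,2]<52)
    # keep largest component
    k=np.zeros((400,640),np.uint8);k[uv[m][:,1],uv[m][:,0]]=1
    n,l,st,ce=cv2.connectedComponentsWithStats(k,connectivity=8);i=1+st[1:,4].argmax()
    mm=m&(l[uv[:,1],uv[:,0]]==i)
    print(nm,cv2.minAreaRect(P[mm,:2].astype(np.float32)),st[i])
# knob: two-view
def blob(c,b,th):
    x0,y0,x1,y1=b;g=c["pixels"][y0:y1,x0:x1].max(2)
    k=(g<th).astype(np.uint8);n,l,st,ce=cv2.connectedComponentsWithStats(k);i=1+st[1:,4].argmax();print(st[i]);return ce[i]+[x0,y0]
a=blob(t,(335,172,362,198),45);b=blob(s,(276,184,300,206),45)
o1,d1=ray(t,a);o2,d2=ray(s,b)
def tri(o1,d1,o2,d2):
    d1=d1[0]/np.linalg.norm(d1);d2=d2[0]/np.linalg.norm(d2)
    A=np.c_[d1,-d2];x=np.linalg.lstsq(A,o2-o1,rcond=None)[0];p=o1+d1*x[0];q=o2+d2*x[1];return (p+q)/2,np.linalg.norm(p-q)
print("knob",a,b,tri(o1,d1,o2,d2),deproj(t,a),deproj(s,b))
# pointer scene px cloud
for c,nm in((s,"s"),):
  for px in((340,197),(339,198),(337,203),(335,207),(333,212),(331,218),(326,230)): print(nm,px,deproj(c,px))
cv2.imwrite("pics/tc2.png",cv2.resize(t["pixels"][175:230,285:365],None,fx=9,fy=9,interpolation=cv2.INTER_CUBIC))
E
```

```text
top ((568.1346435546875, 6.601036071777344), (80.57440948486328, 159.34059143066406), 12.995036125183105) [297 190  52  31 865]
scene ((580.7387084960938, 10.109260559082031), (99.62723541259766, 159.83677673339844), 11.561224937438965) [ 287  220   69   32 1027]
[ 9 10  9  8 61]
[  6   5  13  13 140]
knob [348.21311475 185.49180328] [288.08571429 195.15714286] (array([596.93697   , -72.83306381, 175.13372151]), np.float64(1.521342533662011)) [[593.46368855 -71.19467992 191.1055375 ]] [[610.02646379 -74.43831829 184.22024934]]
s (340, 197) [[586.00502208  55.00459988 152.36073944]]
s (339, 198) [[585.31935759  52.79888061 149.04553874]]
s (337, 203) [[594.99743758  46.35357493 141.24955962]]
s (335, 207) [[592.82502969  42.37690237 127.78528419]]
s (333, 212) [[442.80930966  69.69681028  -2.50658406]]
s (331, 218) [[604.90559253  31.19316685 103.56189091]]
s (326, 230) [[609.46403778  18.97217348  69.85695857]]
```

View pics/tc2.png

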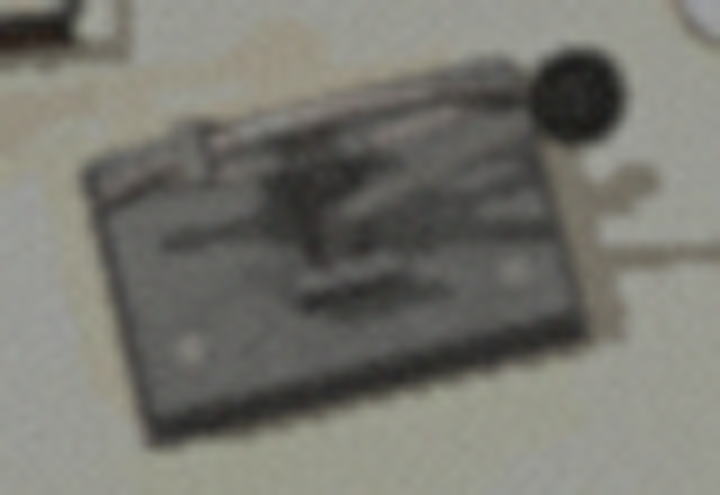

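```bash
cat >>h.py <<'E'
from scipy.spatial.transform import Rotation as Ro
def Rt(rpy): return Ro.from_euler('xyz',rpy).as_matrix()
def go(s,xyz,yaw):
    R=Rt(s["tool_rot"]);R2=Rt([np.pi,0,yaw])
    d=R.T@(np.array(xyz)-s["eef_pos"])/10; w=Ro.from_matrix(R.T@R2).as_rotvec()
    print("shift cm (tool axes now)",d.round(2),"rot",w.round(3))
E
python3 - <<'E'
from h import *
from cell import *
s=state();w=ld("wrist0");V=w["view"];R=Rt(s["tool_rot"])
C=-V[:3,:3].T@V[:3,3];print("cam in tool",R.T@(C-s["eef_pos"]),"look",R.T@(-V[2,:3]),"up",R.T@V[1,:3])
go(s,[545,-315,250],-.263)
sc=ld("scene0")
th=np.radians(12.2);ex=np.array([np.cos(th),np.sin(th),0]);ey=np.array([-np.sin(th),np.cos(th),0]);c0=np.array([580.5,9,65])
px=[(340,197),(339.2,199),(337,203),(335,207),(333,212),(331,218),(326,230),(321,231)]
o,d=ray(sc,px)
for k in(19,): 
  t=((k-(o-c0)@ex)/(d@ex));P=o+d*t[:,None]-c0
  for p,q in zip(px,P): print(p,"y",q@ey,"z",q[2],"ang",np.arctan2(q@ey,q[2]),np.hypot(q@ey,q[2]))
E
```

```text
cam in tool [ 7.40804208e-03 -6.60888013e+01 -1.69823340e+02] look [1.79819433e-04 2.40095258e-01 9.70749316e-01] up [-5.47739897e-04 -9.70749163e-01  2.40095321e-01]
shift cm (tool axes now) [ -5.93 -36.15  -3.6 ] rot [-0.001  0.001 -0.873]
(340, 197) y 41.96473800660101 z 90.33532033737629 ang 0.43488274020488277 99.60677354687809
(339.2, 199) y 40.14990216590471 z 84.74245407243518 ang 0.44245845235909037 93.7725874984289
(337, 203) y 34.85999323944288 z 73.83966913168877 ang 0.441082699937912 81.6548581906262
(335, 207) y 30.064014898497042 z 62.70501210235523 ang 0.4470741259478737 69.53965440361037
(333, 212) y 25.368115272014467 z 48.2978796648224 ang 0.48363734857378354 54.55480228698367
(331, 218) y 20.747718584664028 z 30.468395501140435 ang 0.5978319229565839 36.8617817106326
(326, 230) y 8.467678020127675 z -5.4046144415247 ang 2.138877025367685 10.045468048532666
(321, 231) y -5.278136611861716 z -5.017760293939546 ang -2.33091055099875 7.282626206315366
```

Request:
servo_tool(moves=[[[-0.5, -3.0, -1.0], [0, 0, 0], 1], [[-0.5, -3.0, -1.0], [0, 0, 0], 1], [[-0.5, -3.0, -1.0], [0, 0, 0], 1], [[-0.5, -3.0, -0.6], [0, 0, 0], 1], [[-0.5, -3.0, 0], [0, 0, 0], 1], [[-0.5, -3.0, 0], [0, 0, 0], 1], [[-0.5, -3.0, 0], [0, 0, 0], 1], [[-0.5, -3.0, 0], [0, 0, 0], 1]])

```text
time: 0.82
eef_pos: [444.0, -382.9, 250.3]
tool_rot: [3.141, 0.001, -1.136]
ft_force: [1.1, 0.4, 0.3]
width: 92.0
```

Request:
servo_tool(moves=[[[-0.5, -3.0, 0], [0, 0, 0], 1], [[-0.5, -3.0, 0], [0, 0, 0], 1], [[-0.5, -3.0, 0], [0, 0, 0], 1], [[-0.4, -3.1, 0], [0, 0, 0], 1], [[0, 0, 0], [0, 0, -0.12], 1], [[0, 0, 0], [0, 0, -0.12], 1], [[0, 0, 0], [0, 0, -0.12], 1], [[0, 0, 0], [0, 0, -0.12], 1]])

```text
time: 1.48
eef_pos: [544.8, -315.5, 250.0]
tool_rot: [-3.142, 0.001, -0.649]
ft_force: [-0.1, 0.4, 0.1]
width: 91.6
```

Request:
servo_tool(moves=[[[0, 0, 0], [0, 0, -0.12], 1], [[0, 0, 0], [0, 0, -0.12], 1], [[0, 0, 0], [0, 0, -0.12], 1], [[0, 0, 0], [0, 0, -0.033], 1], [[0, 0, 0], [0, 0, 0], 1], [[0, 0, 0], [0, 0, 0], 1]])

```text
time: 1.98
eef_pos: [544.6, -315.8, 250.2]
tool_rot: [-3.141, 0.001, -0.264]
ft_force: [-0.4, 0.7, 0.3]
width: 92.1
```

```bash
python3 - <<'E'
from h import *
from cell import *
s=state();print(s["time"],s["eef_pos"],s["tool_rot"])
c=capture("wrist");s=state();c["s"]=s;pickle.dump(c,open("wrist1.pkl","wb"));cv2.imwrite("pics/wrist1.png",c["pixels"])
go(s,[545,-315,250],-.263)
E
```

```text
1.9833 [ 544.5967541  -315.79290076  250.22391178] [-3.14129736e+00  6.37945259e-04 -2.64280583e-01]
shift cm (tool axes now) [ 0.01 -0.09  0.03] rot [-0.     0.    -0.001]
```

View pics/wrist1.png

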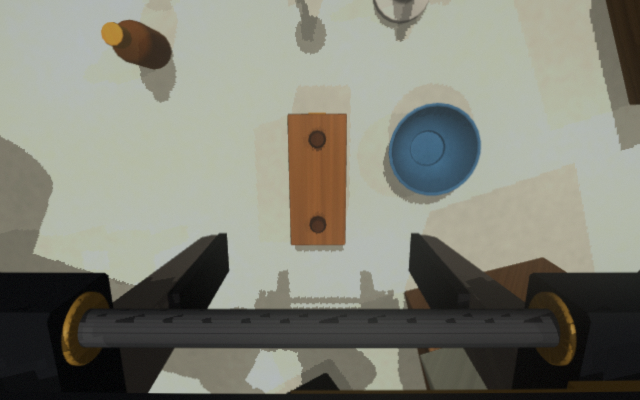

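The wrist view shows the shallow box squarely under the camera, with its top face at (288–346, 114–244) and lugs at (317,139) and (318,224). The dish clears it by about 45 mm on the right.

```bash
cat >>h.py <<'E'
def boxpose(c,seed,ztop,verbose=1):
    """wrist view: brown box; rect of face on plane ztop and lugs on ztop+~8"""
    p=c["pixels"].astype(int);b,g,r=p[...,0],p[...,1],p[...,2]
    k=((r-b>35)&(r<200)).astype(np.uint8);k=cv2.morphologyEx(k,cv2.MORPH_OPEN,np.ones((3,3)))
    # fill
    n,l,st,ce=cv2.connectedComponentsWithStats(k);i=l[seed[1],seed[0]];m=(l==i).astype(np.uint8)
    cs,_=cv2.findContours(m,cv2.RETR_EXTERNAL,cv2.CHAIN_APPROX_NONE);cn=max(cs,key=cv2.contourArea)[:,0,:]
    W=onz(c,cn,ztop)[:,:2].astype(np.float32);rect=cv2.minAreaRect(W)
    if verbose: print("face",rect,st[i])
    f=np.zeros_like(m);cv2.drawContours(f,[cn.reshape(-1,1,2)],-1,1,-1)
    f=cv2.erode(f,np.ones((7,7)))
    med=np.median(r[f>0]);d=((f>0)&(r<0.72*med)).astype(np.uint8)
    n,l,st,ce=cv2.connectedComponentsWithStats(d);o=np.argsort(-st[1:,4])[:2]+1
    L=onz(c,ce[o],ztop+6)
    if verbose: print("lugs px",ce[o],st[o,4],"sep",np.linalg.norm(L[0]-L[1]))
    L=L[np.argsort(-L[:,1])];v=L[0]-L[1]
    return L.mean(0),np.arctan2(-v[0],v[1]),rect
E
python3 - <<'E'
from h import *
c=ld("wrist1");print(boxpose(c,(300,180),50))
s=c["s"];R=Rt(s["tool_rot"]);m,y,_=boxpose(c,(300,180),50,0)
print("box in tool",R.T@(m-s["eef_pos"]))
uv,P,_=cloud(c,295,150,340,215);print("z med",np.median(P[:,2]))
E
```

```text
face ((542.3541870117188, -315.5725402832031), (140.1572723388672, 59.86405563354492), 75.18122100830078) [ 287  112   60  133 7198]
lugs px [[316.8164794  139.42696629]
 [317.39914163 223.90987124]] [267 233] sep 88.44254423300985
(array([ 542.12882029, -316.46352501,   56.        ]), np.float64(-0.2578213718230534), ((542.3541870117188, -315.5725402832031), (140.1572723388672, 59.86405563354492), 75.18122100830078))
box in tool [ -2.16682111   1.32428017 194.31622101]
z med 49.79576549384416
```

Request:
servo_tool(moves=[[[-0.22, 0.1, 2.0], [0, 0, -0.006], 0.7], [[0, 0, 4.0], [0, 0, 0], 0.7], [[0, 0, 4.0], [0, 0, 0], 0.7], [[0, 0, 4.0], [0, 0, 0], 0.7], [[0, 0, 3.5], [0, 0, 0], 0.7], [[0, 0, 3.0], [0, 0, 0], 0.7], [[0, 0, 2.0], [0, 0, 0], 0.7], [[0, 0, 0.9], [0, 0, 0], 0.7]], grip_force=25)

```text
time: 2.7
eef_pos: [540.1, -314.4, 12.5]
tool_rot: [-3.139, 0.006, -0.258]
ft_force: [-0.7, 0.5, 0.3]
width: 78.2
```

Request:
servo_tool(moves=[[[0, 0, 0], [0, 0, 0], 0.7], [[0, 0, 0], [0, 0, 0], -1], [[0, 0, 0], [0, 0, 0], -1], [[0, 0, 0], [0, 0, 0], -1], [[0, 0, 0], [0, 0, 0], -1], [[0, 0, 0], [0, 0, 0], -1], [[0, 0, 0], [0, 0, 0], -1]], grip_force=25)

```text
time: 3.28
eef_pos: [543.6, -317.4, 18.9]
tool_rot: [3.14, -0.003, -0.257]
ft_force: [-0.1, 0.9, 6.3]
width: 60.1
```

Request:
servo_tool(moves=[[[0, 0, -1.0], [0, 0, 0], -1], [[0, 0, -3.0], [0, 0, 0], -1], [[0, 0, -4.0], [0, 0, 0], -1], [[0, 0, -4.0], [0, 0, 0], -1], [[0, 0, -4.0], [0, 0, 0], -1], [[0, 0, -4.0], [0, 0, 0], -1], [[0, 0, -2.5], [0, 0, 0], -1], [[0, 0, 0], [0, 0, 0], -1]])

```text
time: 3.95
eef_pos: [544.9, -318.4, 250.2]
tool_rot: [3.136, -0.012, -0.257]
ft_force: [0.2, 0.5, -1.1]
width: 59.8
```

```bash
python3 - <<'E'
from h import *
from cell import *
s=state();print(s["time"],s["eef_pos"],s["tool_rot"],s["width"],s["ft_force"])
c=capture("wrist");s=state();c["s"]=s;pickle.dump(c,open("wrist2.pkl","wb"));cv2.imwrite("pics/wrist2.png",c["pixels"])
go(s,[499,327,240],-.197)
E
```

```text
3.95 [ 544.92480438 -318.35847288  250.19384914] [ 3.13580352 -0.01188153 -0.25686029] 59.795351296740975 [ 0.20894819  0.54262622 -1.06196957]
shift cm (tool axes now) [-20.71 -61.19   0.25] rot [ 0.004 -0.007 -0.06 ]
```

View pics/wrist2.png

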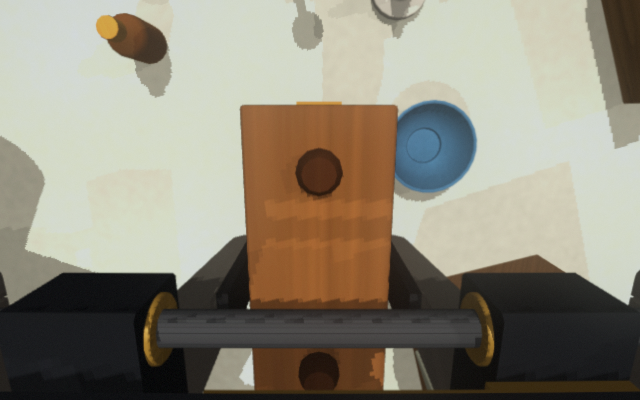

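Request:
servo_tool(moves=[[[-1, -1.7, -0.5], [0, 0, 0], -1], [[-1.93, -3.36, -0.5], [0, 0, 0], -1], [[-1.93, -3.36, 0], [0, 0, 0], -1], [[-1.93, -3.36, 0], [0, 0, 0], -1], [[-1.93, -3.36, 0], [0, 0, 0], -1], [[-1.93, -3.36, 0], [0, 0, 0], -1], [[-1.93, -3.36, 0], [0, 0, 0], -1], [[-1.93, -3.36, 0], [0, 0, 0], -1]])

```text
time: 4.67
eef_pos: [463.8, -33.4, 248.8]
tool_rot: [-3.141, 0.005, -0.258]
ft_force: [0.3, 0.5, -2.3]
width: 60.0
```

Request:
servo_tool(moves=[[[-1.93, -3.36, 0], [0, 0, 0], -1], [[-1.93, -3.36, 0], [0, 0, 0], -1], [[-1.93, -3.36, 0], [0, 0, 0], -1], [[-1.93, -3.36, 0], [0, 0, 0], -1], [[-1.93, -3.36, 0], [0, 0, 0], -1], [[-1.93, -3.36, 0], [0, 0, 0], -1], [[-1.93, -3.36, 0], [0, 0, 0], -1], [[-1.93, -3.36, 0], [0, 0, 0], -1]])

```text
time: 5.33
eef_pos: [382.7, 265.0, 249.0]
tool_rot: [3.139, 0.004, -0.257]
ft_force: [-0.2, 0.2, -2.7]
width: 59.8
```

Request:
servo_tool(moves=[[[-1.93, -3.36, 0], [0, 0, 0], -1], [[-1.5, -2.5, 0], [0, 0, 0], -1], [[-1, -1.7, 0], [0, 0, -0.06], -1], [[0, 0, 1.0], [0, 0, 0], -1], [[0, 0, 0], [0, 0, 0], -1], [[0, 0, 0], [0, 0, 0], -1], [[0, 0, 0], [0, 0, 0], -1], [[0, 0, 0], [0, 0, 0], -1]])

```text
time: 6.0
eef_pos: [361.8, 347.1, 241.4]
tool_rot: [3.141, 0.0, -0.199]
ft_force: [0.1, -0.0, -2.0]
width: 59.5
```

```bash
python3 - <<'E'
from h import *
from cell import *
c=capture("wrist");s=state();c["s"]=s;pickle.dump(c,open("wrist3.pkl","wb"));cv2.imwrite("pics/wrist3.png",c["pixels"])
print(s["time"],s["eef_pos"],s["tool_rot"],s["width"],s["ft_force"])
E
```

```text
6.05 [361.96506666 347.2659343  241.67533973] [ 3.14158107e+00 -1.89181373e-04 -1.98876430e-01] 59.620086530668246 [-0.80964605  0.83223707 -1.92438847]
```

View pics/wrist3.png

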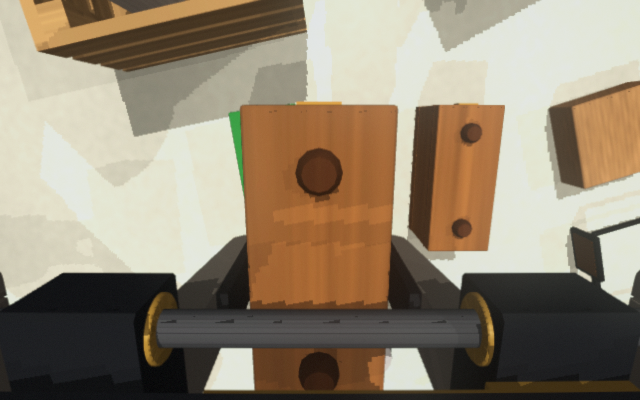

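The wrist view shows the held box centred and the deep box to its right, with its top face at about (430–504, 105–250) and lugs at (471,132) and (461,228).

```bash
python3 - <<'E'
from h import *
c=ld("wrist3");s=c["s"];R=Rt(s["tool_rot"])
p=c["pixels"];x0,y0,x1,y1=402,90,520,265
cv2.imwrite("pics/w3c.png",cv2.resize(p[y0:y1,x0:x1],None,fx=4,fy=3.4,interpolation=cv2.INTER_CUBIC))
print(p[180,405:515,2].tolist())
uv,P,col=cloud(c,x0,y0,x1,y1)
m=(abs(P[:,2]-80)<5);r=cv2.minAreaRect(P[m,:2].astype(np.float32));print("range rect",r,np.median(P[m,2]))
# colour-based
k=np.zeros(p.shape[:2],np.uint8);q=p.astype(int);sub=(q[...,2]-q[...,0]>35)&(q[...,2]>95)
k[y0:y1,x0:x1]=sub[y0:y1,x0:x1];k=cv2.morphologyEx(k,cv2.MORPH_CLOSE,np.ones((25,25)));k=cv2.morphologyEx(k,cv2.MORPH_OPEN,np.ones((9,9)))
cs,_=cv2.findContours(k,cv2.RETR_EXTERNAL,cv2.CHAIN_APPROX_NONE);cn=max(cs,key=cv2.contourArea)[:,0]
r=cv2.minAreaRect(onz(c,cn,80)[:,:2].astype(np.float32));print("colour rect",r)
# lugs dark tops
d=((q[...,2]<90)&(q[...,2]-q[...,0]>5)).astype(np.uint8)
z=np.zeros_like(d);z[115:245,445:490]=d[115:245,445:490]
n,l,st,ce=cv2.connectedComponentsWithStats(z);o=np.argsort(-st[1:,4])[:2]+1
for zz in(80,85,90):
    L=onz(c,ce[o],zz);v=L[0]-L[1];v*=np.sign(v[1]);print(zz,st[o],L.mean(0),np.linalg.norm(v),np.arctan2(-v[0],v[1]))
# held box in tool: lugs, tool z of lug top
dd=((q[...,2]<100)).astype(np.uint8);z=np.zeros_like(dd);z[140:205,285:355]=dd[140:205,285:355]
n,l,st,ce=cv2.connectedComponentsWithStats(z);o=1+st[1:,4].argmax();print("held lug",ce[o],st[o])
for zb in(241.7+60-18,241.7+55-18):print(R.T@(onz(c,ce[o],zb)[0]-s["eef_pos"]))
uv,P,_=cloud(c,260,200,380,290);T=(P-s["eef_pos"])@R;print("held top plane tool z",np.median(T[:,2]))
E
```

```text
[226, 227, 226, 227, 225, 208, 112, 72, 71, 78, 74, 71, 71, 69, 69, 68, 68, 66, 68, 70, 70, 71, 74, 73, 71, 68, 69, 77, 113, 159, 176, 173, 170, 168, 168, 170, 171, 173, 174, 171, 170, 169, 167, 169, 170, 170, 166, 164, 161, 159, 159, 161, 165, 171, 176, 179, 183, 186, 189, 193, 194, 196, 195, 193, 192, 184, 179, 178, 179, 179, 179, 180, 179, 178, 177, 176, 176, 176, 173, 175, 175, 175, 177, 175, 174, 174, 172, 173, 172, 173, 176, 204, 224, 226, 227, 227, 227, 227, 227, 226, 226, 227, 227, 227, 227, 228, 228, 227, 227, 227]
range rect ((496.7396240234375, 326.36187744140625), (138.9109649658203, 60.212501525878906), 78.54400634765625) 79.72523134746862
colour rect ((495.8990173339844, 327.64508056640625), (141.50387573242188, 61.69931411743164), 78.81402587890625)
80 [[461 124  15  19 143]
 [452 220  18  18 143]] [494.43786909 326.76385417  80.        ] 89.09020025157317 -0.18854975706152313
85 [[461 124  15  19 143]
 [452 220  18  18 143]] [492.62747919 328.05483323  85.        ] 87.74558066992887 -0.18854975706152283
90 [[461 124  15  19 143]
 [452 220  18  18 143]] [490.8170893 329.3458123  90.       ] 86.40096108828457 -0.18854975706152316
held lug [318.58850056 172.50845547] [ 295  148   48   51 1774]
[ -0.63779907 -46.24844956 -42.02531739]
[ -0.64158321 -45.46560248 -37.02530895]
held top plane tool z -30.671286999684284
```

View pics/w3c.png

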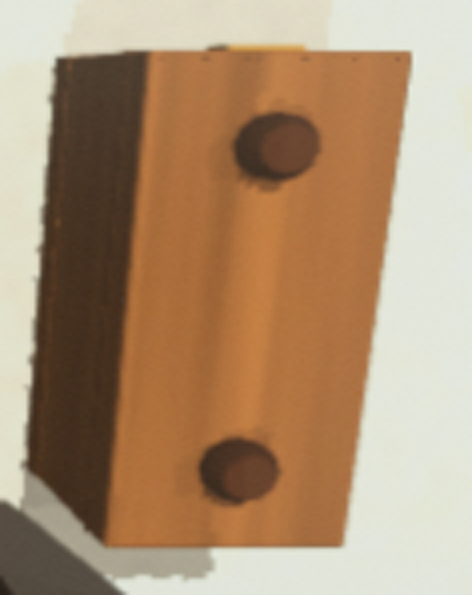

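```bash
python3 - <<'E'
from h import *
from cell import *
c=ld("wrist3");L=onz(c,[(474,133.5),(463.75,230)],90);v=L[0]-L[1];print(L,L.mean(0),np.linalg.norm(v),np.arctan2(-v[0],v[1]))
go(state(),[496.9,325.6,241],-.197)
E
```

```text
[[505.75852676 370.12773135  90.        ]
 [487.72066072 282.59623087  90.        ]] [496.73959374 326.36198111  90.        ] 89.37073451562078 -0.20322796400922033
shift cm (tool axes now) [13.66 -0.54  0.07] rot [ 0.    -0.    -0.002]
```

Request:
servo_tool(moves=[[[2.0, -0.13, 0], [0, 0, 0], -1], [[3.8, -0.13, 0], [0, 0, 0], -1], [[3.8, -0.13, 0], [0, 0, 0], -1], [[2.8, -0.13, 0], [0, 0, 0], -1], [[1.26, 0, 2], [0, 0, 0], -1], [[0, 0, 3.5], [0, 0, 0], -1], [[0, 0, 3.5], [0, 0, 0], -1], [[0, 0, 2.5], [0, 0, 0], -1]])

```text
time: 6.72
eef_pos: [496.0, 325.0, 123.7]
tool_rot: [3.14, 0.002, -0.199]
ft_force: [-0.4, 0.2, -2.0]
width: 59.8
```

Request:
servo_tool(moves=[[[0, 0, 0], [0, 0, 0], -1], [[0, 0, 0], [0, 0, 0], -1], [[0, 0, 0], [0, 0, 0], -1], [[0, 0, 0], [0, 0, 0], -1]])

```text
time: 7.05
eef_pos: [498.5, 327.1, 129.8]
tool_rot: [-3.139, -0.004, -0.197]
ft_force: [0.8, -0.2, -1.4]
width: 60.0
```

```bash
python3 - <<'E'
from h import *
from cell import *
s=state();print(s["time"],s["eef_pos"],s["tool_rot"],s["width"],s["ft_force"])
c=capture("scene");pickle.dump(c,open("scene1.pkl","wb"));cv2.imwrite("pics/scene1.png",cv2.resize(c["pixels"][150:250,360:490],None,fx=6,fy=6,interpolation=cv2.INTER_CUBIC))
go(s,[497.1,325.4,120],-.198)
E
```

```text
7.05 [498.46748997 327.10724369 129.79566087] [-3.13863344 -0.00449932 -0.19730645] 60.00452669426651 [ 0.82249385 -0.2289255  -1.40976956]
shift cm (tool axes now) [-0.11  0.2   0.98] rot [-0.003 -0.004  0.001]
```

View pics/scene1.png

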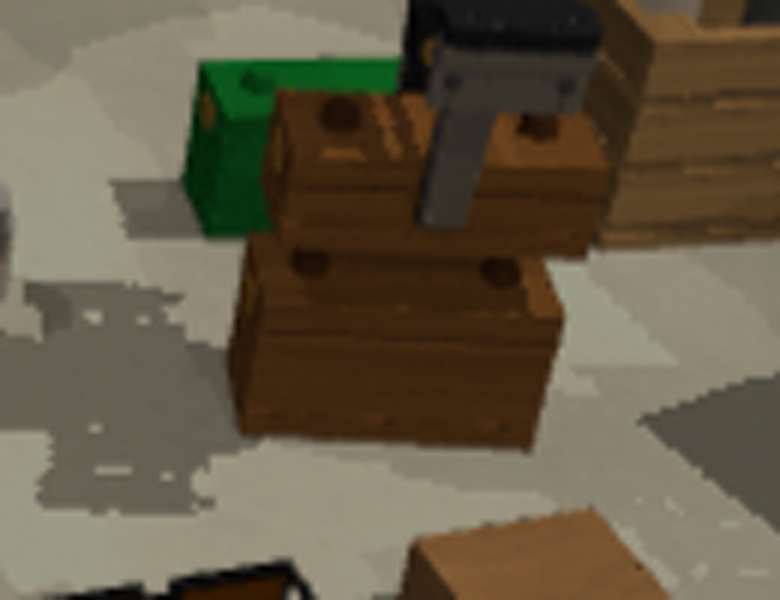

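The scene crop shows the held box just above the deep one. The held lugs are at crop (342,113) and (540,125), the deep box's at (311,262) and (500,268).

Request:
servo_tool(moves=[[[0, 0, 0], [0, 0, 0], -1], [[0, 0, 0], [0, 0, 0], -1], [[0, 0, 0], [0, 0, 0], -1], [[0, 0, 0], [0, 0, 0], -1]])

```text
time: 7.43
eef_pos: [496.6, 326.5, 126.9]
tool_rot: [-3.141, -0.0, -0.197]
ft_force: [0.0, -0.6, -2.3]
width: 59.5
```

```bash
python3 - <<'E'
from h import *
from cell import *
s=state();print(s["time"],s["eef_pos"],s["tool_rot"],s["ft_force"])
c=ld("scene1")
A=np.array([(342,113),(540,125)])/6+[360-.4,150-.4];B=np.array([(311,262),(500,268)])/6+[360-.4,150-.4]
za=s["eef_pos"][2]-19.3+56
for P,z in((A,za),(B,86)):
    L=onz(c,P,z);v=L[1]-L[0];print(L.mean(0),np.linalg.norm(v),np.arctan2(-v[0],v[1]))
E
```

```text
7.4333 [496.57149493 326.53176015 126.93768949] [-3.14134527e+00 -4.08593853e-04 -1.96916076e-01] [ 0.04624463 -0.62989092 -2.30534298]
[500.72365935 328.75413843 163.63768949] 88.4634694023801 -0.2280266113617139
[504.14870841 325.27447714  86.        ] 88.71105543691469 -0.16782878746275473
```

```bash
python3 - <<'E'
from h import *
from cell import *
E=[]
for i in range(3):
    c=capture("scene");E.append(state()["eef_pos"])
t=capture("top");E.append(state()["eef_pos"]);print(np.array(E).round(1))
pickle.dump(c,open("scene2.pkl","wb"));pickle.dump(t,open("top2.pkl","wb"))
p=c["pixels"];x0,y0=395,155
cr=p[y0:y0+75,x0:x0+75];cv2.imwrite("pics/s2.png",cv2.resize(cr,None,fx=8,fy=8,interpolation=cv2.INTER_CUBIC))
cv2.imwrite("pics/t2.png",cv2.resize(t["pixels"][190:270,170:280],None,fx=7,fy=7,interpolation=cv2.INTER_CUBIC))
E
```

```text
[[496.5 326.5 126.8]
 [496.4 326.5 126.7]
 [496.4 326.5 126.6]
 [496.4 326.4 126.5]]
```

View pics/s2.png

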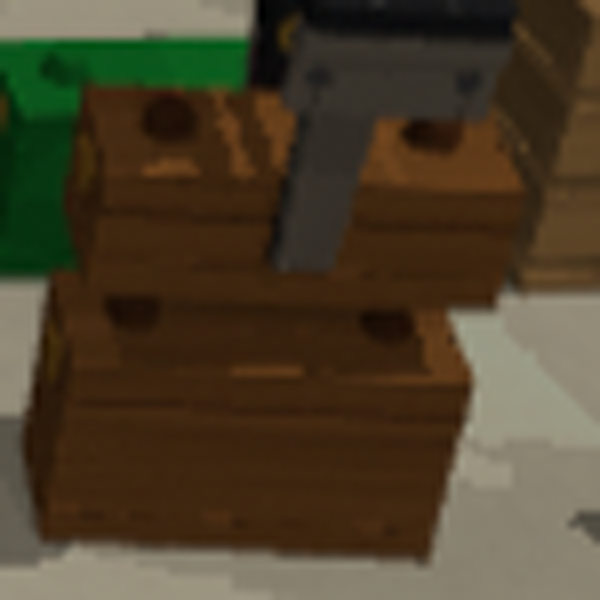

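View pics/t2.png

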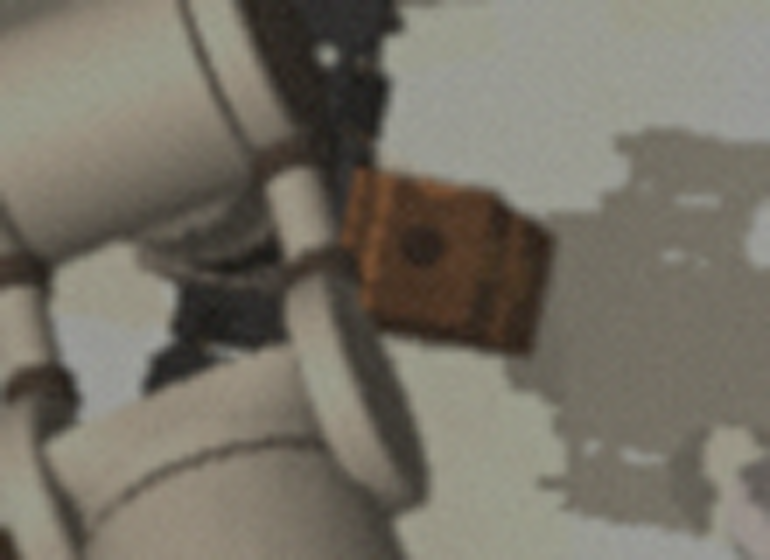

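```bash
python3 - <<'E'
from h import *
t0=ld("top0");t=ld("top2");s=ld("scene2")
zz=126.6-19.3
# refine top lugs by dark centroid
def lug(c,x,y,r):
    g=c["pixels"][y-r:y+r+1,x-r:x+r+1].astype(float)[...,2];w=np.clip(np.percentile(g,60)-10-g,0,None)
    Y,X=np.mgrid[-r:r+1,-r:r+1];return np.array([x+(w*X).sum()/w.sum(),y+(w*Y).sum()/w.sum()])
a=lug(t,230,224,4);b=lug(t0,235,228,4);b2=lug(t0,208,223,4);print(a,b,b2)
print("top held lug",onz(t,a,zz+57),"deep lug",onz(t0,b,87),onz(t0,b2,87))
f=lambda x,y:((x+.5)/8-.5+395,(y+.5)/8-.5+155)
print("scene held left lug",onz(s,f(170,118),zz+58),"right",onz(s,f(433,135),zz+58))
print("corner held",onz(s,f(522,190),zz+50),"deep",onz(s,f(470,380),80))
print("bottom corner held R",onz(s,f(497,305),zz))
L=onz(ld("scene0"),ld and (0,0),0) if 0 else None
s0=ld("scene0");cv2.imwrite("pics/s0.png",cv2.resize(s0["pixels"][155:230,395:470],None,fx=8,fy=8,interpolation=cv2.INTER_CUBIC))
E
```

```text
[229.86404834 224.89425982] [235.5013369  228.09625668] [207.89142091 223.04691689]
top held lug [[488.28008149 283.52167908 164.3       ]] deep lug [[488.4056306  281.86084412  87.        ]] [[506.52627395 369.46358337  87.        ]]
scene held left lug [[497.71575487 280.5795268  165.3       ]] right [[518.1420574  365.56212797 165.3       ]]
corner held [[542.81662769 387.61636981 157.3       ]] deep [[543.23703023 386.94206398  80.        ]]
bottom corner held R [[537.81631377 392.92098925 107.3       ]]
```

View pics/s0.png

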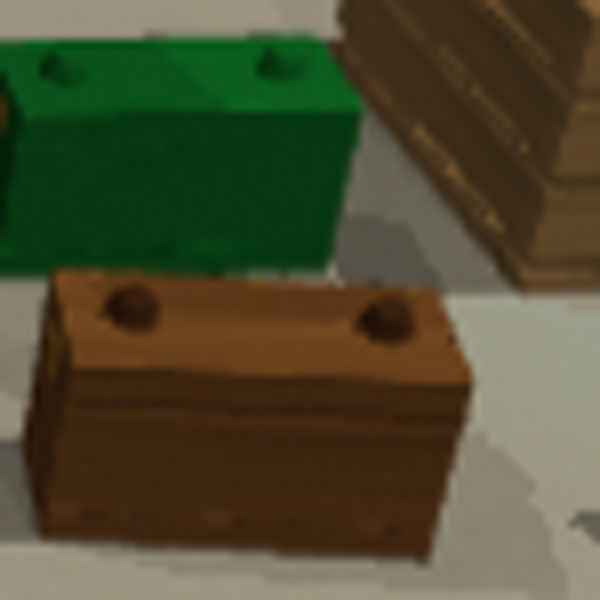

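Request:
servo_tool(moves=[[[0.05, 0.1, 0.3], [0, 0, 0], -1], [[0, 0, 0.0], [0, 0, 0], -1], [[0, 0, 0], [0, 0, 0], -1], [[0, 0, 0], [0, 0, 0], -1], [[0, 0, 0], [0, 0, 0], -1], [[0, 0, 0], [0, 0, 0], -1], [[0, 0, 0], [0, 0, 0], -1], [[0, 0, 0], [0, 0, 0], -1]])

```text
time: 8.3
eef_pos: [496.8, 325.4, 123.7]
tool_rot: [-3.142, -0.0, -0.197]
ft_force: [-0.4, -0.1, -2.8]
width: 60.1
```

Request:
servo_tool(moves=[[[0, 0, 0.6], [0, 0, 0], -1], [[0, 0, 0.5], [0, 0, 0], -1], [[0, 0, 0.2], [0, 0, 0], -1], [[0, 0, 0.2], [0, 0, 0], -1], [[0, 0, 0.2], [0, 0, 0], -1], [[0, 0, 0.2], [0, 0, 0], -1], [[0, 0, 0], [0, 0, 0], -1], [[0, 0, 0], [0, 0, 0], -1]])

```text
time: 8.97
eef_pos: [496.7, 325.4, 104.5]
tool_rot: [3.142, 0.0, -0.197]
ft_force: [-0.4, 0.5, -2.9]
width: 60.0
```

Past the lug tops with no extra force, so it is entering; continue.

Request:
servo_tool(moves=[[[0, 0, 0.2], [0, 0, 0], -1], [[0, 0, 0.1], [0, 0, 0], -1], [[0, 0, 0.1], [0, 0, 0], -1], [[0, 0, 0.1], [0, 0, 0], -1], [[0, 0, 0.0], [0, 0, 0], -1], [[0, 0, 0], [0, 0, 0], -1], [[0, 0, 0], [0, 0, 0], -1], [[0, 0, 0], [0, 0, 0], -1]])

```text
time: 9.63
eef_pos: [496.8, 325.4, 99.7]
tool_rot: [-3.142, -0.0, -0.197]
ft_force: [-0.6, -0.5, -1.6]
width: 59.7
```

Request:
servo_tool(moves=[[[0, 0, 0.1], [0, 0, 0], -1], [[0, 0, 0.05], [0, 0, 0], -1], [[0, 0, 0.0], [0, 0, 0], -1], [[0, 0, 0], [0, 0, 0], -1], [[0, 0, 0], [0, 0, 0], -1]])

```text
time: 10.05
eef_pos: [497.1, 325.5, 98.9]
tool_rot: [-3.141, -0.001, -0.197]
ft_force: [-2.0, -0.5, 5.4]
width: 59.6
```

Request:
servo_tool(moves=[[[0, 0, 0], [0, 0, 0], 0.6], [[0, 0, 0], [0, 0, 0], 0.7], [[0, 0, 0], [0, 0, 0], 0.7], [[0, 0, 0], [0, 0, 0], 0.7], [[0, 0, 0], [0, 0, 0], 0.7], [[0, 0, 0], [0, 0, 0], 0.7]])

```text
time: 10.55
eef_pos: [496.7, 325.3, 97.9]
tool_rot: [3.142, 0.0, -0.197]
ft_force: [0.3, 0.3, -0.5]
width: 78.0
```

Request:
servo_tool(moves=[[[0, 0, -1], [0, 0, 0], 0.7], [[0, 0, -2], [0, 0, 0], 0.7], [[0, 0, -3.5], [0, 0, 0], 0.7], [[0, 0, -4], [0, 0, 0], 0.7], [[0, 0, -3.5], [0, 0, 0], 0.7], [[0, 0, -2], [0, 0, 0], 0.7], [[0, 0, 0], [0, 0, 0], 0.7], [[0, 0, 0], [0, 0, 0], 0.7]])

```text
time: 11.22
eef_pos: [497.5, 325.7, 260.0]
tool_rot: [-3.14, -0.003, -0.197]
ft_force: [0.2, 0.2, -1.8]
width: 77.9
```

```bash
python3 - <<'E'
from h import *
from cell import *
c=capture("wrist");s=state();c["s"]=s;pickle.dump(c,open("wrist4.pkl","wb"));cv2.imwrite("pics/wrist4.png",c["pixels"])
print(s["time"],s["eef_pos"],s["width"])
uv,P,_=cloud(c,300,170,340,200);print("top z",np.median(P[:,2]))
sc=capture("scene");pickle.dump(sc,open("scene4.pkl","wb"));cv2.imwrite("pics/scene4.png",cv2.resize(sc["pixels"][140:260,270:480],None,fx=3.8,fy=3.8,interpolation=cv2.INTER_CUBIC))
E
```

```text
11.2667 [496.5226518  325.25237652 257.77744292] 78.11508043068419
top z 129.80050709970337
```

View pics/wrist4.png

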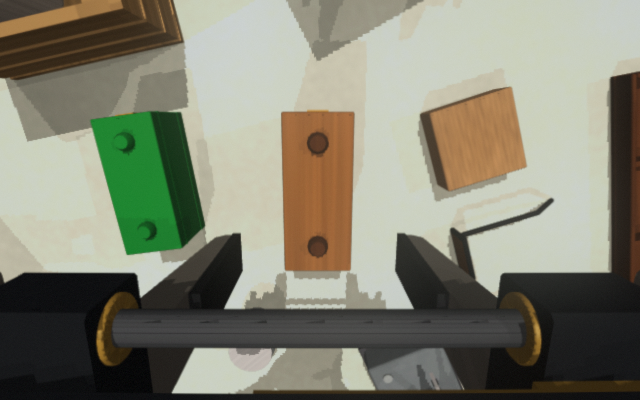

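View pics/scene4.png

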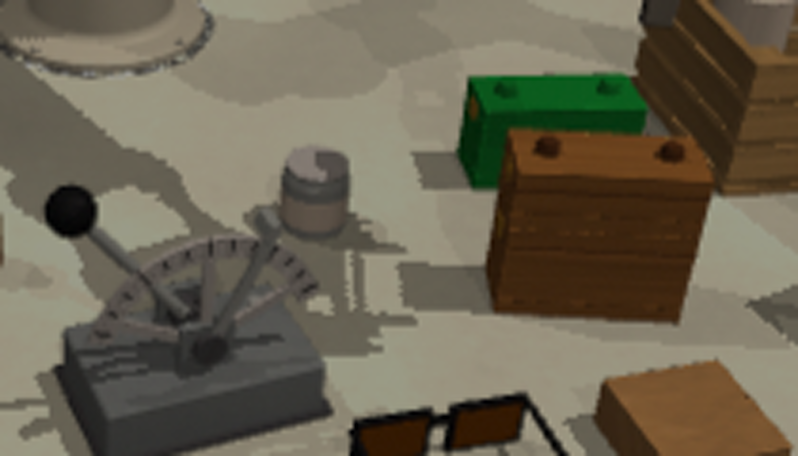

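The wrist view shows the stack with lugs at (317,142) and (317,246) and its top at z = 130 mm, which means it is locked. The scene crop shows a flush seam. Next is the dimmer.

Request:
servo_tool(moves=[[[0.8, 1.7, -0.6], [0, 0, 0], 0.7], [[1.63, 3.4, -0.6], [0, 0, 0], 0.7], [[1.63, 3.4, -0.6], [0, 0, 0], 0.7], [[1.63, 3.4, -0.6], [0, 0, 0], 0.7], [[1.63, 3.4, -0.6], [0, 0, 0], 0.7], [[1.63, 3.4, -0.6], [0, 0, 0], 0.7], [[1.63, 3.4, -0.6], [0, 0, 0], 0.7], [[1.63, 3.4, 0], [0, 0, 0], 0.7]])

```text
time: 11.98
eef_pos: [566.3, 49.6, 299.2]
tool_rot: [3.142, 0.002, -0.197]
ft_force: [0.3, -0.1, 0.6]
width: 78.2
```

Request:
servo_tool(moves=[[[1.63, 3.4, 0], [0, 0, 0], 0.7], [[1.63, 3.4, 0], [0, 0, 0], 0.7], [[0.8, 1.7, 0], [0, 0, -0.1], 0.7], [[0, 0, 0], [0, 0, -0.1], 0.7], [[0, 0, 0], [0, 0, -0.1], 0.7], [[0, 0, 0], [0, 0, -0.11], 0.7], [[0, 0, 0], [0, 0, 0], 0.7], [[0, 0, 0], [0, 0, 0], 0.7]])

```text
time: 12.65
eef_pos: [589.0, -39.8, 298.2]
tool_rot: [-3.14, 0.003, 0.21]
ft_force: [-0.1, -0.5, -0.2]
width: 78.1
```

Request:
servo_tool(moves=[[[0, 0, 0], [0, 0, 0], 0.7], [[0, 0, 0], [0, 0, 0], 0.7], [[0, 0, 0], [0, 0, 0], 0.7], [[0, 0, 0], [0, 0, 0], 0.7], [[0, 0, 0], [0, 0, 0], 0.7]])

```text
time: 13.07
eef_pos: [589.8, -39.8, 300.1]
tool_rot: [3.142, -0.0, 0.213]
ft_force: [0.4, 0.0, 0.5]
width: 78.3
```

```bash
python3 - <<'E'
from h import *
from cell import *
c=capture("wrist");s=state();c["s"]=s;pickle.dump(c,open("wrist5.pkl","wb"));cv2.imwrite("pics/wrist5.png",c["pixels"])
print(s["time"],s["eef_pos"],s["tool_rot"],s["width"])
E
```

```text
13.1167 [589.76703835 -39.83858217 300.16993629] [ 3.14154019e+00 -9.94296783e-05  2.12722895e-01] 77.93916878475385
```

View pics/wrist5.png

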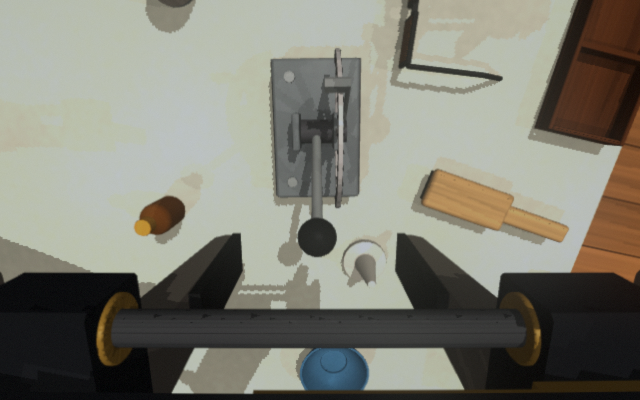

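The wrist view shows the dimmer face at (272–361, 58–197), the knob at (317,237), the scale arc edge-on at x≈338, and the pointer finger at (337,87).

```bash
python3 - <<'E'
from h import *
c=ld("wrist5");s=c["s"];p=c["pixels"]
corn=np.array([(272,58),(361,58),(359,196),(276,197)]);W=onz(c,corn,45);print(W.round(1));print("ctr",W.mean(0))
uv,P,_=cloud(c,262,48,370,205);m=abs(P[:,2]-45)<4
r=cv2.minAreaRect(P[m,:2].astype(np.float32));print(r)
k=(p.max(2)<60).astype(np.uint8);z=np.zeros_like(k);z[215:260,294:340]=k[215:260,294:340]
n,l,st,ce=cv2.connectedComponentsWithStats(z);i=1+st[1:,4].argmax();print(ce[i],st[i])
th=np.radians(12.2);ex=np.array([np.cos(th),np.sin(th),0]);ey=np.array([-np.sin(th),np.cos(th),0])
c0=np.array([*W.mean(0)[:2],65])
o,d=ray(c,(317.0,237.5));
# intersect knob ray with circle r=140 : search depth along ray
t=np.linspace(150,500,3501);Q=o+d*t[:,None]-c0;rr=np.hypot(Q@ey,Q[:,2]);j=[i for i in range(len(t)-1) if (rr[i]-140)*(rr[i+1]-140)<0]
for i in j: print("knob",Q[i]+c0,"x",Q[i]@ex,"ang",np.arctan2(Q[i]@ey,Q[i][2]))
for px in((337,77),(337,82),(337,87),(337,92)):
    print(px,deproj(c,px)); 
o,d=ray(c,[(337,77),(337,92)])
for dd in d:
    Q=o+dd*t[:,None]-c0;rr=np.hypot(Q@ey,Q[:,2])
    for i in range(len(t)-1):
        if (rr[i]-100)*(rr[i+1]-100)<0: print("ptr",Q[i]+c0,"x",Q[i]@ex,np.arctan2(Q[i]@ey,Q[i][2]))
cv2.imwrite("pics/w5c.png",cv2.resize(p[45:260,260:375],None,fx=4,fy=2.7,interpolation=cv2.INTER_CUBIC))
E
```

```text
[[510.9  75.   45. ]
 [607.7  96.   45. ]
 [642.9 -57.4  45. ]
 [544.5 -79.9  45. ]]
ctr [576.4998447    8.41702476  45.        ]
((575.59375, 8.231414794921875), (99.91024780273438, 159.0642547607422), 13.010392189025879)
[316.61759425 236.85906643] [ 298  218   38   38 1114]
knob [595.24975583 -75.54802483 175.48155436] x 0.5825641459634294 ang -0.6616125058980844
knob [ 605.08873123 -124.5857898    31.98351343] x -0.16356061343785028 ang -1.8088887430695766
(337, 77) [[583.31972144  59.26624694 151.58833684]]
(337, 82) [[584.05012086  54.79930908 157.3779865 ]]
(337, 87) [[585.04469556  51.21344567 153.94541211]]
(337, 92) [[586.20512488  47.80534145 146.42550588]]
ptr [583.29187923  59.15126403 152.66077662] x 17.360045298085197 0.5023149302171229
ptr [587.55184033  76.74407582 -11.42649199] x 25.241596352538238 2.4410170398896547
ptr [585.79218663  46.96547589 158.40761858] x 17.228726292017903 0.36519667579623993
ptr [592.05274163  59.69867383 -23.25313894] x 26.038732713939325 2.6536802685615033
```

View pics/w5c.png

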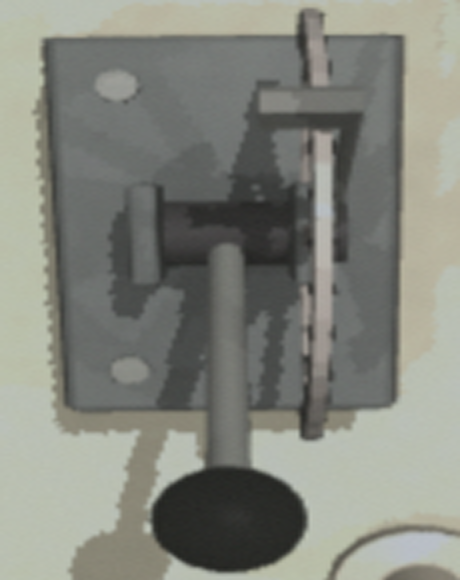

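Request:
servo_tool(moves=[[[-0.1, 1.8, 0], [0, 0, 0], 0.7], [[-0.1, 1.76, 1.0], [0, 0, 0], 0.7], [[0, 0, 3.0], [0, 0, 0], 0.7], [[0, 0, 3.5], [0, 0, 0], 0.7], [[0, 0, 3.0], [0, 0, 0], 0.7], [[0, 0, 2.5], [0, 0, 0], 0.7], [[0, 0, 1.3], [0, 0, 0], 0.7], [[0, 0, 0], [0, 0, 0], 0.7]], grip_force=12)

```text
time: 13.78
eef_pos: [593.1, -74.4, 153.5]
tool_rot: [-3.138, 0.006, 0.213]
ft_force: [0.2, 0.5, -0.1]
width: 78.0
```

Request:
servo_tool(moves=[[[0, 0, 0], [0, 0, 0], 0.7], [[0, 0, 0], [0, 0, 0], 0.7], [[0, 0, 0], [0, 0, 0], 0.7], [[0, 0, 0], [0, 0, 0], 0.7], [[0, 0, 0], [0, 0, 0], 0.7]])

```text
time: 14.2
eef_pos: [596.1, -75.3, 158.4]
tool_rot: [3.14, -0.002, 0.213]
ft_force: [0.2, 0.0, -0.1]
width: 78.0
```

```bash
python3 - <<'E'
from h import *
from cell import *
c=capture("wrist");s=state();cv2.imwrite("pics/wrist6.png",c["pixels"])
print(s["time"],s["eef_pos"],s["tool_rot"],s["width"],s["ft_force"]);go(s,[595.5,-75,156.5],.213)
E
```

```text
14.25 [595.85312351 -75.28340811 158.08174498] [ 3.14076646e+00 -1.38699593e-03  2.12986476e-01] 78.0859690785651 [-0.34059719 -0.05146602 -0.35151698]
shift cm (tool axes now) [-0.03 -0.04  0.16] rot [ 0.001 -0.001 -0.   ]
```

View pics/wrist6.png

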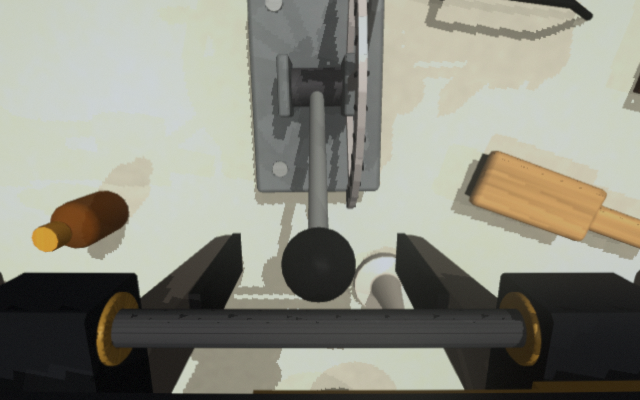

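The ball at (318,265) sits centred between the fingers, so I close on it.

Request:
servo_tool(moves=[[[0, 0, 0], [0, 0, 0], -1], [[0, 0, 0], [0, 0, 0], -1], [[0, 0, 0], [0, 0, 0], -1], [[0, 0, 0], [0, 0, 0], -1], [[0, 0, 0], [0, 0, 0], -1], [[0, 0, 0], [0, 0, 0], -1], [[0, 0, 0], [0, 0, 0], -1]], grip_force=12)

```text
time: 14.83
eef_pos: [595.6, -75.1, 157.1]
tool_rot: [3.142, -0.001, 0.213]
ft_force: [7.2, 2.3, -1.5]
width: 33.5
```

```bash
python3 - <<'E'
from h import *
from cell import *
s=state();print(s["time"],s["eef_pos"],s["tool_rot"],s["width"],s["ft_force"])
a=np.linspace(-.66,.46,15);Y=14*np.sin(a);Z=14*np.cos(a)
for i in range(14): print(round(a[i+1],3),"tool y",(-(Y[i+1]-Y[i])).round(2),"tool z",(-(Z[i+1]-Z[i])).round(2))
E
```

```text
14.8333 [595.55064423 -75.07853822 157.10131104] [ 3.14157940e+00 -5.95571067e-04  2.12955473e-01] 33.52893377924168 [ 7.22942441  2.26643267 -1.48217406]
-0.58 tool y -0.91 tool z -0.65
-0.5 tool y -0.96 tool z -0.58
-0.42 tool y -1.0 tool z -0.5
-0.34 tool y -1.04 tool z -0.42
-0.26 tool y -1.07 tool z -0.33
-0.18 tool y -1.09 tool z -0.24
-0.1 tool y -1.11 tool z -0.16
-0.02 tool y -1.12 tool z -0.07
0.06 tool y -1.12 tool z 0.02
0.14 tool y -1.11 tool z 0.11
0.22 tool y -1.1 tool z 0.2
0.3 tool y -1.08 tool z 0.29
0.38 tool y -1.06 tool z 0.37
0.46 tool y -1.02 tool z 0.46
```

Request:
servo_tool(moves=[[[0.05, -0.91, -0.65], [0, 0, 0], -1], [[0.05, -0.96, -0.58], [0, 0, 0], -1], [[0, -1.0, -0.5], [0, 0, 0], -1], [[0, -1.04, -0.42], [0, 0, 0], -1], [[0, -1.07, -0.33], [0, 0, 0], -1], [[0, -1.09, -0.24], [0, 0, 0], -1], [[0, -1.11, -0.16], [0, 0, 0], -1], [[0, 0, 0], [0, 0, 0], -1]])

```text
time: 15.5
eef_pos: [579.3, -2.0, 186.0]
tool_rot: [-3.14, 0.003, 0.215]
ft_force: [-6.4, 0.1, 0.6]
width: 33.1
```

```bash
python3 - <<'E'
from h import *
from cell import *
c=capture("scene");s=state();cv2.imwrite("pics/scene7.png",cv2.resize(c["pixels"][150:270,250:400],None,fx=5,fy=5))
print(s["time"],s["eef_pos"],s["tool_rot"],s["width"],s["ft_force"])
E
```

```text
15.55 [579.3285635   -2.45900097 185.99336918] [-3.13975177  0.00321896  0.21491617] 33.1379894388188 [-6.9515785   0.5800225   1.10966286]
```

View pics/scene7.png

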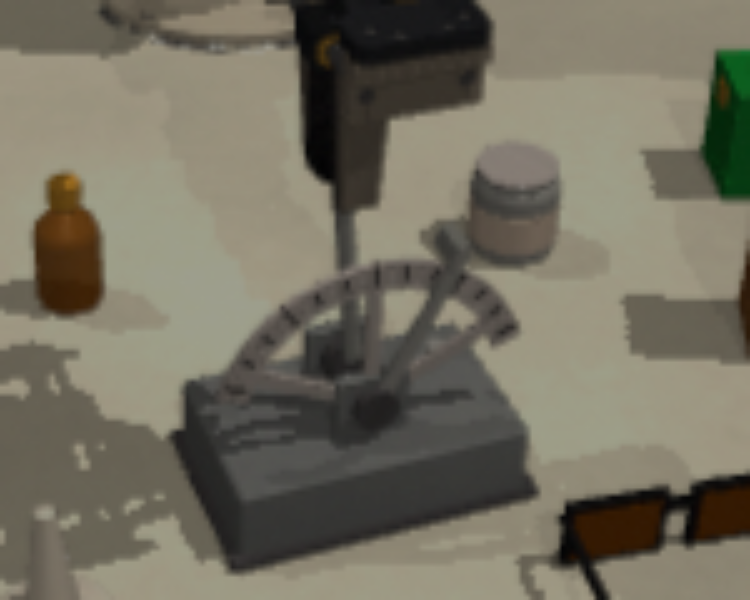

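The lever is following the gripper and stands nearly upright. Continue to about 0.44 rad.

Request:
servo_tool(moves=[[[-0.05, -1.12, -0.07], [0, 0, 0], -1], [[0, -1.12, 0.02], [0, 0, 0], -1], [[0, -1.11, 0.11], [0, 0, 0], -1], [[0, -1.1, 0.2], [0, 0, 0], -1], [[0, -1.08, 0.29], [0, 0, 0], -1], [[0, -1.06, 0.37], [0, 0, 0], -1], [[0, -0.77, 0.33], [0, 0, 0], -1], [[0, 0, 0], [0, 0, 0], -1]])

```text
time: 16.22
eef_pos: [562.8, 69.7, 172.8]
tool_rot: [-3.139, 0.004, 0.215]
ft_force: [-6.3, 0.0, 0.2]
width: 33.0
```

Request:
servo_tool(moves=[[[0, 0, 0], [0, 0, 0], -1], [[0, 0, 0], [0, 0, 0], -1], [[0, 0, 0], [0, 0, 0], -1], [[0, 0, 0], [0, 0, 0], -1], [[0, 0, 0], [0, 0, 0], -1], [[0, 0, 0], [0, 0, 0], -1]])

```text
time: 16.72
eef_pos: [562.9, 69.0, 173.1]
tool_rot: [-3.139, 0.004, 0.214]
ft_force: [-6.8, 1.2, 0.6]
width: 33.0
```

```bash
python3 - <<'E'
from h import *
from cell import *
c=capture("scene");s=state();cv2.imwrite("pics/scene8.png",cv2.resize(c["pixels"][150:270,250:400],None,fx=5,fy=5))
print(s["time"],s["eef_pos"],s["tool_rot"],s["width"],s["ft_force"])
th=np.radians(12.2);ey=np.array([-np.sin(th),np.cos(th),0]);q=s["eef_pos"]+[0,0,19]-[576.5,8.4,65];print(q@ey,q[2],np.arctan2(q@ey,q[2]),np.hypot(q@ey,q[2]))
E
```

```text
16.7667 [562.93745004  69.01796536 173.10746398] [-3.13886211  0.00394851  0.21403429] 33.59384584812047 [-7.14074216 -0.56038278  1.00766626]
62.1150659296572 127.10746397878489 0.454551877248637 141.4729260832749
```

View pics/scene8.png

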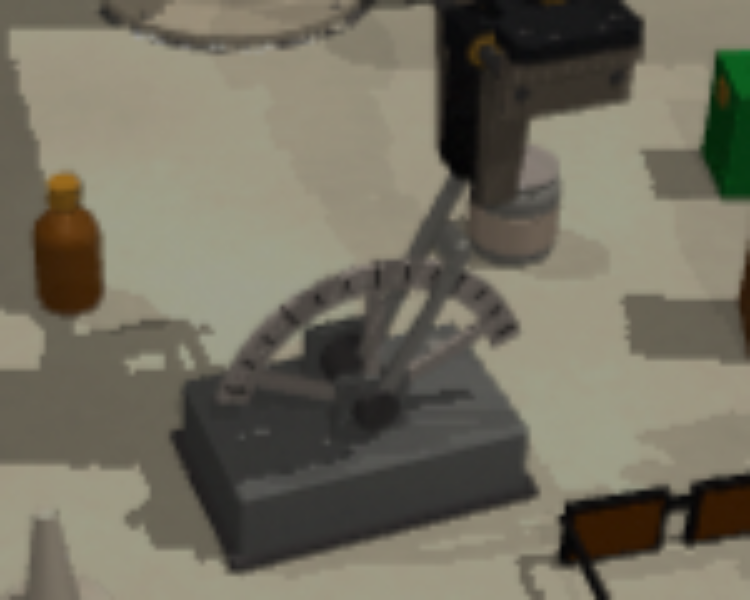

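The rod (415,265)→(458,180) and the pointer (400,345)→(455,235) look parallel. Let go, rise and check.

Request:
servo_tool(moves=[[[0, 0, 0], [0, 0, 0], 0.5], [[0, 0, 0], [0, 0, 0], 0.5], [[0, 0, 0], [0, 0, 0], 0.5], [[0, 0, 0], [0, 0, 0], 0.5], [[0, 0, -0.5], [0, 0, 0], 0.5], [[0, 0, -1.5], [0, 0, 0], 0.5], [[0, 0, -3], [0, 0, 0], 0.5], [[0, 0, -3], [0, 0, 0], 0.5]])

```text
time: 17.43
eef_pos: [564.3, 67.2, 253.7]
tool_rot: [-3.141, 0.002, 0.213]
ft_force: [0.2, 0.6, 0.2]
width: 69.1
```

Request:
servo_tool(moves=[[[0, 2, -3], [0, 0, 0], 0.5], [[0, 3, -2], [0, 0, 0], 0.5], [[0, 2, 0], [0, 0, 0], 0.5], [[0, 0, 0], [0, 0, 0], 0.5], [[0, 0, 0], [0, 0, 0], 0.5], [[0, 0, 0], [0, 0, 0], 0.5], [[0, 0, 0], [0, 0, 0], 0.5]])

```text
time: 18.02
eef_pos: [579.4, -0.2, 302.7]
tool_rot: [-3.141, 0.001, 0.214]
ft_force: [0.6, -0.2, -0.1]
width: 68.6
```

```bash
python3 - <<'E'
from h import *
from cell import *
c=capture("scene");w=capture("wrist");s=state();w["s"]=s
pickle.dump(c,open("scene9.pkl","wb"));pickle.dump(w,open("wrist9.pkl","wb"))
cv2.imwrite("pics/scene9.png",cv2.resize(c["pixels"][150:270,250:400],None,fx=5,fy=5,interpolation=cv2.INTER_CUBIC));cv2.imwrite("pics/wrist9.png",w["pixels"])
print(s["time"],s["eef_pos"],s["tool_rot"],s["width"],s["ft_force"])
E
```

```text
18.1167 [ 5.7946849e+02 -2.7293146e-01  3.0283032e+02] [-3.14089516e+00  9.76744779e-04  2.14293151e-01] 68.66279827585218 [-0.0223568 -0.4444263 -0.9818999]
```

View pics/scene9.png

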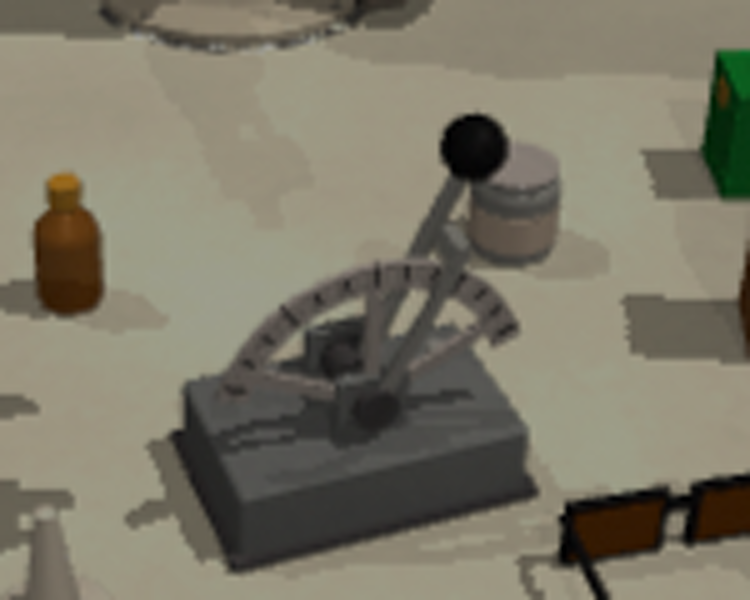

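View pics/wrist9.png

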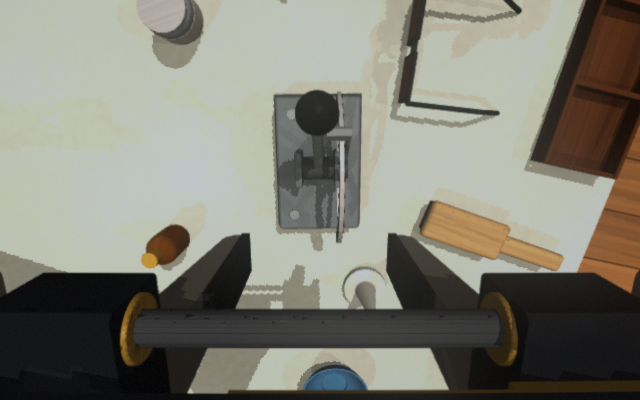

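```bash
python3 - <<'E'
from h import *
c=ld("scene9");w=ld("wrist9")
th=np.radians(12.3);ex=np.array([np.cos(th),np.sin(th),0]);ey=np.array([-np.sin(th),np.cos(th),0])
def pl(c,px,k,c0):
    o,d=ray(c,px);o=o-c0;t=(k-o@ex)/(d@ex);P=o+d*t[:,None];return [(round(p@ey,1),round(p[2],1),round(np.arctan2(p@ey,p[2]),3)) for p in P]
def blob(c,b,th):
    x0,y0,x1,y1=b;g=c["pixels"][y0:y1,x0:x1].max(2);k=(g<th).astype(np.uint8);n,l,st,ce=cv2.connectedComponentsWithStats(k);i=1+st[1:,4].argmax();return ce[i]+[x0,y0]
ks=blob(c,(336,170,354,190),40);kw=blob(w,(294,86,342,138),55);print(ks,kw)
f=lambda x,y:(x/5+250,y/5+150)
for c0 in(np.array([580.5,9.5,65]),np.array([577,8.4,65])):
    print("scene knob",pl(c,ks,0,c0),"ptr",pl(c,[f(452,232),f(446,250),f(430,285),f(412,320)],19,c0))
    print("rod slope pts",pl(c,[f(420,250),f(440,210)],0,c0))
c0=np.array([576.5,8.4,65])
def circ(c,px,r):
    o,d=ray(c,px);t=np.linspace(200,400,4001);Q=o+d[0]*t[:,None]-c0;rr=np.hypot(Q@ey,Q[:,2]);i=np.where((rr[:-1]-r)*(rr[1:]-r)<0)[0][0];return round(np.arctan2(Q[i]@ey,Q[i][2]),3)
print("wrist knob",circ(w,kw,140),"ptr",[circ(w,p,100) for p in((345,127),(345,132),(345,137))])
cv2.imwrite("pics/w9c.png",cv2.resize(w["pixels"][85:245,265:375],None,fx=5,fy=3.7,interpolation=cv2.INTER_CUBIC))
cv2.imwrite("pics/s9d.png",cv2.resize(c["pixels"][165:240,310:370],None,fx=10,fy=8,interpolation=cv2.INTER_CUBIC))
E
```

```text
[344.16030534 179.09160305] [316.72152732 112.79460171]
scene knob [(np.float64(58.5), np.float64(127.5), np.float64(0.43))] ptr [(np.float64(42.4), np.float64(91.9), np.float64(0.432)), (np.float64(39.8), np.float64(81.7), np.float64(0.453)), (np.float64(32.2), np.float64(62.1), np.float64(0.479)), (np.float64(23.5), np.float64(42.4), np.float64(0.506))]
rod slope pts [(np.float64(34.3), np.float64(70.2), np.float64(0.455)), (np.float64(44.0), np.float64(92.4), np.float64(0.445))]
scene knob [(np.float64(60.6), np.float64(125.0), np.float64(0.451))] ptr [(np.float64(44.5), np.float64(89.2), np.float64(0.463)), (np.float64(41.8), np.float64(78.9), np.float64(0.488)), (np.float64(34.3), np.float64(59.2), np.float64(0.525)), (np.float64(25.4), np.float64(39.4), np.float64(0.574))]
rod slope pts [(np.float64(36.3), np.float64(67.4), np.float64(0.494)), (np.float64(46.1), np.float64(89.7), np.float64(0.474))]
wrist knob 0.441 ptr [np.float64(0.501), np.float64(0.453), np.float64(0.407)]
```

View pics/w9c.png

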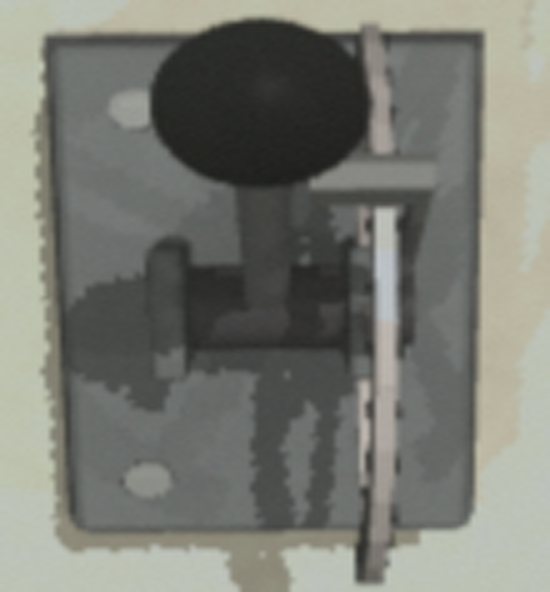

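View pics/s9d.png

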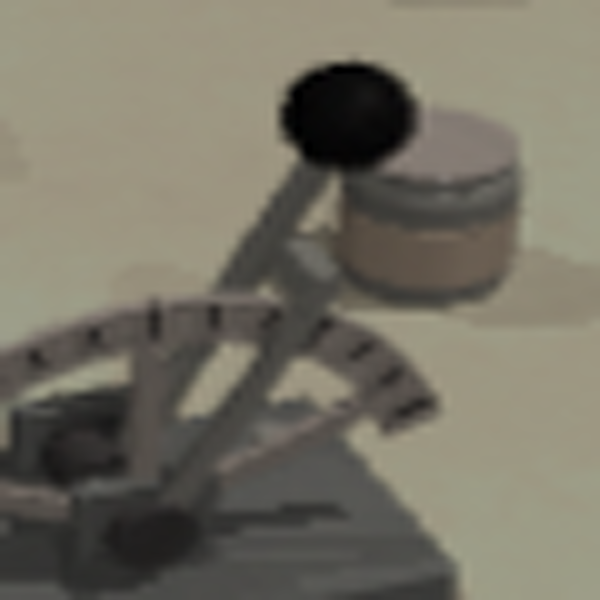

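```bash
python3 - <<'E'
from h import *
c=ld("scene9");cv2.imwrite("pics/full9.png",c["pixels"])
a=ld("scene0")["pixels"].astype(int)
uv,P,_=cloud(c,405,165,445,182);print(np.percentile(P[:,2],[50,80]))
E
```

```text
[ 77.55342101 127.87059448]
```

View pics/full9.png

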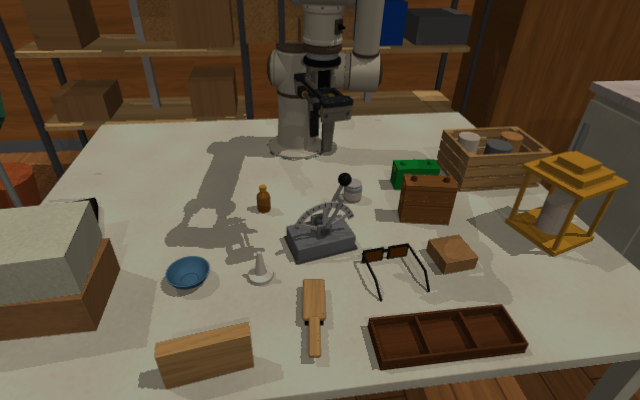

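The boxes are stacked at (427,200), the lever leans alongside the pointer at (340,195), the bystanders look unmoved, and the arm is clear.

```bash
python3 -c "
from cell import *
print(hand_in())"
```

```text
the job is handed in; nothing more can be done
None
```

The shallow box is stacked on the deep box where it stood, the dimmer lever is swung up to the set pointer, and the job is handed in. No verdict was reported.

**Stack:** After release, the stack's lid measured 129.8 mm above the table (130 mm means fully locked). The joint between the boxes looked flush in the scene view.

**Lever:** I gripped the knob, swung the lever from about -0.66 rad, and let go. The hinge-based estimates put it about level with the pointer, within the 0.09 rad limit:

| View | Lever (rad) | Pointer (rad) |
|---|---|---|
| Wrist camera | about 0.44 | about 0.45 |
| Scene camera | 0.43–0.45 | 0.43–0.46 (at its tip) |

**Disagreements:**
- **Scene camera, slope only:** this cruder check gave 0.40 for the lever and 0.365 for the pointer, a gap of 0.035 rad. Points lower down the pointer read up to 0.57 rad.
- **Box alignment before lowering:** one rough scene-camera reading was about 3.5 mm off. The better top and scene measurements agreed to about 1.5 mm, and I corrected about 1 mm from those.

**Everything else:** In the last picture the pointer, deep box and bystanders looked where they were at the start. I judged that by eye, without measuring it. The arm was clear of everything.

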